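Release the ratchet and lower the hold-down arm

ROBOT

A 6-joint arm with a two-finger parallel gripper is mounted at the origin on a cart in front of the work surface, level with it; the furniture and walls round the work are solid. World frame = base frame: x ahead of the robot, y to its left, z up, the work surface at z = 0. Lengths are in m, angles in rad, forces in N, time in s.
With the tool pointing down it reaches from about 0.3 to 0.825 m from the base axis. Payload 5.4 kg.
Tool frame: the origin (TCP) lies at the very end of the fingers, on their centre line; the grasp point (between the pads) lies 19 mm behind it (ctrl.pinch_z is the distance from the TCP to the grasp point, in m); z points along the fingers, y is the direction in which the jaws open and shut (so a half turn about z gives the same grasp; the last joint's range is limited). The gripper opens to 92 mm and grips with 3 to 60 N. Pads are 20 mm wide; open, the fingers measure 128 mm over their backs; the gripper's body (75 mm by 189 mm) begins 69 mm behind the grasp point.
Start: joints at [1.019, 0.158, 1.597, -0, 1.386, -0.21], TCP at [0.193, 0.542, 0.215] pointing down, gripper open.
Joint ranges: [-2.91, 2.91], [-0.94, 2.29], [0.18, 2.7], [-1.29, 4.43], [0.17, 2.64], [-3, 3]. Speed limits (rad/s): [2.57, 2.57, 3.14, 3.14, 3.14, 3.14].

INTERFACE

Orientations are given as a unit quaternion [x, y, z, w].
In Python, from bench import ctrl gives the robot as it stands.
- The arm moves only by the tool play_rows, never from a script. Its argument "steps" is a list of rows, each a list of 6 numbers: the shift along the tool's x, y, z each as a share of 20 mm, from -1 to 1, then the turn, a rotation vector about the tool's x, y, z each as a share of 0.08 rad, from -1 to 1. A call has 1 to 5 rows; each row shifts and turns the commanded pose from where the row before left it, along the tool's axes as they then stand; what a row does not reach is not made up. A row lasts 1/12 s, in which the tool goes at most 41.7 mm and 7.16 degrees, less where a joint would pass 70% of its speed; a pose out of reach is approached as far as the arm can. A call with a number of a shift or a turn outside -1 to 1 is refused whole. A call with a gripper value outside its range is refused whole. "jaw" is the gripper command: -1 is shut, 1 is fully open, values between are in proportion, set as the call begins (left out, the last holds). The fingers move at their own pace and stop on an object; "squeeze" is the grip in N (left out, the last holds). Time passes only in rows, so rows that do not move let the fingers close. It gives the time, the measured TCP pose, the force and the opening at its end, in the units of the state.
- ctrl.sense(): the state, without advancing time (a new reading comes with each control period).
- ctrl.grab_frame(name): name is "scene" or "side" or "wrist"; returns a dict with "img" (400x640x3 uint8, red, green, blue), "vertical_fov" (degrees; the focal length in pixels is half the picture's height over the tangent of half this angle, whatever the lens; pixels are square), "cx", "cy" (the principal point, pixels), "R" (3x3) and "t" (3): a world point X has camera coordinates R X + t. Camera axes: x right, y down, z forward; pixel columns grow to the right and rows downward; lengths in m; the calibration is good to about 2 mm. A picture is of the moment at which its call begins. There is no depth.
- ctrl.sign_off(): hands the job in, once; it reports no verdict.
Trained networks look in a picture, given as the dict that the camera call returned (one of the last four; its "shot" number tells which), for a name from the list of things; names that differ only in an ending like _2 or _b are one class to them, and where a whole thing is asked for, a point or a joint stands for the part that bears it (a point fixed in the world has none). Each returns a list of dicts, best first, with "confidence" (0 to 1); they miss things now and then, are a little off and sometimes report something else, mostly with a low value. They report only what shows in the picture. A call takes as long as a camera call.
- ctrl.masks_of(picture, target): "region" (400x640 bool, what is visible of it) and "xy" ([column, row] in pixels, amid what is visible of it).
The state is a dict: "t": time; "joints": joint angles; "dq": joint speeds; "joint_efforts": joint torques, N m; "eef_pos": TCP position; "tool_rot": TCP orientation; "ft_force": force on the tool from outside, world axes, zero at the start; "wrist_torque": the same for the moment, N m; "width": finger opening in m.
Only numpy, scipy, OpenCV 4.12 (cv2) and the standard library are available. Lean on these libraries where they do the work, as an engineer would, in place of code of your own. Each camera call takes 0.05 s, during which the arm holds its last target. There are 200 camera calls.

TASK

The hold-down arm of the part jig is propped up by its ratchet. Press the pawl's thumb pad down to its stop, so that the pawl swings clear of the teeth and stays clear, and then push the arm down by its crossbar until its rubber foot is fully down on the printed part. Only press and push: do not raise the arm further or force it past the engaged pawl, do not lift or shift the printed part, leave the pawl free, and do not disturb the loose things around the jig.

Things in the scene. Friction and masses are not known exactly. Their poses are not given: they have to be found in the camera images.
- press_jig: The part jig, fixed to the table: aluminium base plate 360 (x) x 150 (y) x 12 mm with a grey bracket. Origin: centre of the plate's underside, on the table top (z = 0). Its +x runs lengthwise, from the pawl end to the crossbar end, z up; everything that moves lies in its x-z plane at y = 0. The grey bracket at x = -0.145 to -0.02 is up to 98 mm high and 50 mm wide.
- hold_arm_hinge (a point): The arm's pivot axis, fixed on the jig: 45 mm from the jig's origin towards its -x, 75 mm above the table. The axis runs along the jig's y.
- hold_arm (a joint): Angle of the hold-down arm, rad: 0 = level, foot just touching the printed part; positive = raised (about 0.9 at the start; upper stop 1.0). The pivot is stiff: with the pawl free the arm still stays where it is left, and takes about 2 to 5 N at the crossbar to push down. With the pawl engaged it stops at about 0.84. Below 0 the foot only presses on the part.
- crossbar (a point): Centre of the arm's crossbar, a round black bar 20 mm thick and 90 mm long along the jig's y, at the free end of the arm, 210 mm from its pivot. It is pushed down from above and moves on a circle about hold_arm_hinge: 75 mm above the table when the arm is level, about 240 mm at the start.
- foot (a point): Centre of the underside of the arm's round rubber foot (26 mm across), 165 mm out from the pivot and 55 mm below the arm's centre line.
- pawl (a joint): Angle of the pawl, rad: 0 = nose in the teeth, 0.35 = pressed down to its stop; it clears the teeth from about 0.1. It has no return spring: friction keeps it where it is left. Pressing takes about 2 N until the stop.
- pawl_pad (a point): Centre of the top face of the pawl's ribbed thumb pad (34 x 36 mm, level when engaged), at the tail of the dark steel pawl on the jig's -x end, 100 mm above the table and 52 mm behind the pawl's pivot, which is 118 mm from the jig's origin towards its -x and 89 mm above the table. Pressing it down tilts it and lowers it 18 mm in all.
- part_centre (a point): Centre of the leaf-shaped printed part, 45 x 130 x 8 mm, lying loose between six 7 mm high pins on the base plate under the foot, its length along the jig's y. It stays where it is.
- spacer_block_2: Bystander: white machined cube, 30 mm, loose on the jig's base plate beside the arm; origin at the centre of its underside.
- spacer_block_1: Bystander: white machined block 25x40x18 mm, loose on the table behind the jig; origin at the centre of its underside.
- loupe: Bystander: black folding magnifier 40x40x42 mm, loose on the table in front of the jig; origin at the centre of its underside.
- tally_counter: Bystander: round white hand counter 52x46x21 mm, loose on the table in front of the jig; origin at the centre of its underside.
- marker_1: Bystander: red and white marker pen 135 mm long, 17 mm thick, lying on the table in front of the jig; origin at the centre of its underside.

How it is judged:
By the outcome, as a careful person would: the job done as asked, in the order asked, and still so for the second after the job is handed in, with the robot touching nothing.
It also fails if it takes over 53 s, if anything falls off the work surface, if the arm or the gripper's body presses on something with over 40 N, if the wrist force passes 120 N, or if a joint passes its speed limit or range.

## Working session

There is one attempt and no reset: what is moved stays moved. The work goes in short steps, Python scripts to look and compute and a tool call to move; the robot and the scene stay as the last step left them, time stands still between calls to the robot, and variables do not carry over. Pictures are saved under pics/ and viewed, about 8 in all and at most 12, crops included, and the job is handed in when it is done.

Besides the shell and the picture viewer there is one more tool, called after "Emit:" as a command line: name --pt "numbers of a row" for each row, then --argument value for the rest. play_rows: Moves the arm, as the interface text tells. Its arguments: {"type":"object","properties":{"steps":{"type":"array"},"jaw":{"type":"number"},"squeeze":{"type":"number"}},"required":["steps"]}

```bash
mkdir -p pics; ls
cat > h.py <<'E'
import numpy as np, cv2
from bench import ctrl
def f(p): return 200/np.tan(np.radians(p['vertical_fov'])/2)
def proj(p,X):
    c=np.array(p['R'])@np.array(X)+np.array(p['t']); return [p['cx']+f(p)*c[0]/c[2],p['cy']+f(p)*c[1]/c[2]]
def ray(p,uv):
    R=np.array(p['R']);d=R.T@np.array([(uv[0]-p['cx'])/f(p),(uv[1]-p['cy'])/f(p),1]);return -R.T@np.array(p['t']),d/np.linalg.norm(d)
def onz(p,uv,z):
    o,d=ray(p,uv);return o+d*(z-o[2])/d[2]
def tri(rs):
    A=sum(np.eye(3)-np.outer(d,d) for o,d in rs);b=sum((np.eye(3)-np.outer(d,d))@o for o,d in rs);return np.linalg.solve(A,b)
def save(p,n): cv2.imwrite('pics/'+n,p['img'][:,:,::-1])
E
python3 - <<'E'
from h import *
np.set_printoptions(precision=4,suppress=True)
s=ctrl.sense();print(s)
P={}
for n in ('scene','side'):
    p=ctrl.grab_frame(n);P[n]=p
    for k in ('crossbar','pawl_pad','foot','part_centre','hold_arm','press_jig'):
        r=ctrl.masks_of(p,k)
        print(n,k,[(round(q['confidence'],2),np.round(q['xy'],1),q['region'].sum()) for q in r[:2]])
    save(p,n+'0.png'); print(np.array(p['R']),p['t'],f(p))
E
```

```text
pics
{'t': 0.0, 'joints': array([ 1.0189,  0.1591,  1.5982,  0.    ,  1.3862, -0.2101]), 'dq': array([-0.001 , -0.0009, -0.0012, -0.0012, -0.0009, -0.0001]), 'joint_efforts': array([ -0.0011, -38.5595, -32.2096,   0.07  ,   0.0381,  -0.0002]), 'eef_pos': array([0.1924, 0.5412, 0.2136]), 'tool_rot': array([ 0.1701,  0.9854, -0.0009, -0.0004]), 'ft_force': array([-0.098 ,  0.0191, -0.2796]), 'wrist_torque': array([-0.0409, -0.0372, -0.0302]), 'width': 0.09194801447523694}
scene crossbar [(0.7, array([297. , 168.2]), np.int64(1653))]
scene pawl_pad [(0.74, array([255.1, 263.1]), np.int64(715)), (0.45, array([251.7, 220.7]), np.int64(209))]
scene foot [(0.57, array([296.5, 170.3]), np.int64(1806)), (0.41, array([275.3, 209.5]), np.int64(84))]
scene part_centre [(0.73, array([318.9, 202.2]), np.int64(523))]
scene hold_arm [(0.84, array([295.1, 171.1]), np.int64(1735))]
scene press_jig [(0.71, array([288.3, 245.5]), np.int64(9200)), (0.41, array([336.3, 253.4]), np.int64(314))]
[[-0.7671 -0.6412  0.0196]
 [-0.4784  0.5514 -0.6834]
 [ 0.4274 -0.5336 -0.7298]] [0.4357 0.3313 0.6609] 380.329118758648
side crossbar [(0.21, array([358.7, 250.2]), np.int64(493))]
side pawl_pad [(0.73, array([286.5, 266.2]), np.int64(985)), (0.62, array([298.5, 151.8]), np.int64(1949))]
side foot [(0.64, array([295.4, 145.6]), np.int64(1912))]
side part_centre [(0.93, array([315.5, 198.4]), np.int64(686))]
side hold_arm [(0.82, array([297.9, 144. ]), np.int64(1926)), (0.7, array([356.1, 247.8]), np.int64(488))]
side press_jig [(0.98, array([299.3, 256.2]), np.int64(12289))]
[[-0.9331 -0.3595 -0.0005]
 [-0.2246  0.5839 -0.7801]
 [ 0.2808 -0.7279 -0.6256]] [0.5308 0.1928 0.8184] 499.43173034509095
```

View pics/scene0.png

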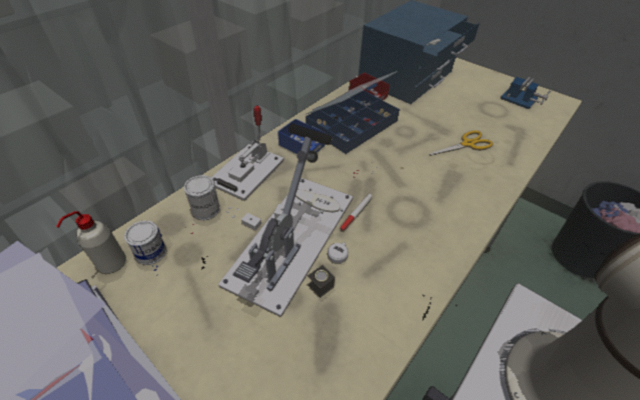

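View pics/side0.png

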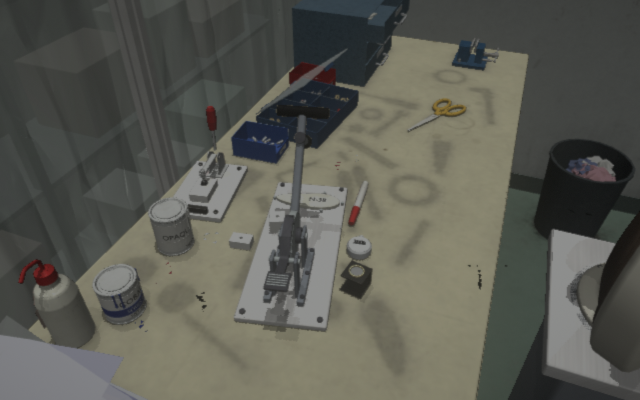

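The pictures show the jig with its pawl pad at scene (246,270) and side (276,282). The crossbar is at scene (308,135) and side (300,111), and the plate screws are visible. Next I'll triangulate and zoom in.

Run:
```python
from h import *
np.set_printoptions(precision=4,suppress=True)
a=ctrl.grab_frame('scene');b=ctrl.grab_frame('side')
for n,u,v in (('pad',(246,270),(276,282)),('bar',(308,135),(300,111))):
    print(n,tri([ray(a,u),ray(b,v)]))
for uv in ((253,316),(320,319),(281,189),(342,190)): print('side scr',onz(b,uv,.012))
for uv in ((231,283),(278,305),(301,184),(346,195)): print('scene scr',onz(a,uv,.012))
for n,p,u,v in (('spacer1',b,(240,241),(248,220)),('loupe',b,(355,278),(320,280)),('tally',b,(359,247),(338,253)),('marker',b,(358,203),(356,211))): print(n,onz(p,u,.01),onz(a,v,.01))
A=cv2.resize(a['img'][110:320,200:360],None,fx=2.5,fy=2.5,interpolation=2);B=cv2.resize(b['img'][90:330,220:380],None,fx=2.4,fy=2.4,interpolation=2)
H=max(len(A),len(B));o=np.zeros((H,A.shape[1]+B.shape[1],3),np.uint8);o[:len(A),:A.shape[1]]=A;o[:len(B),A.shape[1]:]=B
o=np.clip(o.astype(float)*1.7,0,255).astype(np.uint8)
print(o.shape);cv2.imwrite('pics/z1.png',o[:,:,::-1])
```

```text
pad [0.5542 0.2298 0.0907]
bar [ 0.6095 -0.0082  0.2424]
side scr [0.59   0.2476 0.012 ]
side scr [0.4882 0.2147 0.012 ]
side scr [ 0.6852 -0.0664  0.012 ]
side scr [ 0.5642 -0.1093  0.012 ]
scene scr [0.6008 0.2418 0.012 ]
scene scr [0.4934 0.2148 0.012 ]
scene scr [ 0.6856 -0.0687  0.012 ]
scene scr [ 0.5738 -0.1135  0.012 ]
spacer1 [0.6922 0.1017 0.01  ] [0.7005 0.1025 0.01  ]
loupe [0.4635 0.1114 0.01  ] [0.4674 0.1167 0.01  ]
tally [0.4801 0.037  0.01  ] [0.4809 0.0384 0.01  ]
marker [ 0.5205 -0.083   0.01  ] [ 0.5238 -0.0879  0.01  ]
(576, 784, 3)
```

View pics/z1.png

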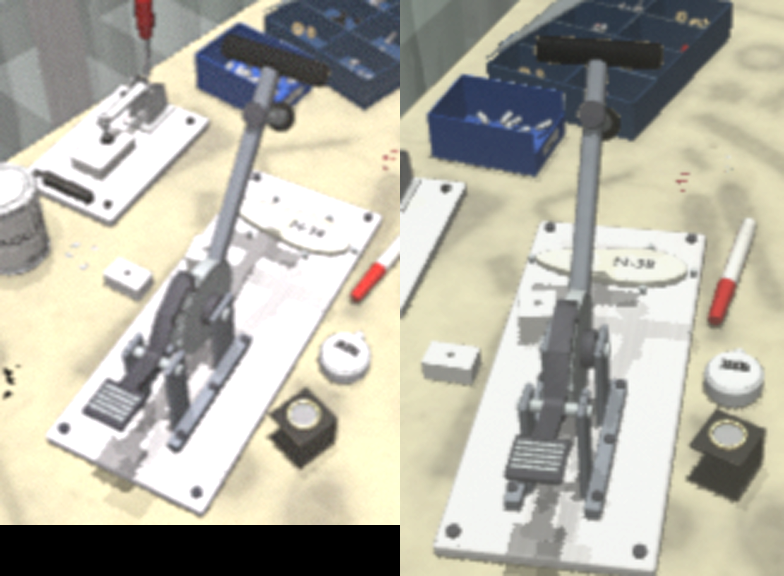

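The crop shows the pad at scene (246.4,270.8) and side (277.5,280.8), and the bar at scene (309.6,134) and side (303.3,112). The four screws are sharp, so I'll fit the jig pose.

Run:
```python
from h import *
from scipy.optimize import least_squares
np.set_printoptions(precision=4,suppress=True)
a=ctrl.grab_frame('scene');b=ctrl.grab_frame('side')
sg=[(-1,-1),(-1,1),(1,-1),(1,1)]
# robot-side: jig +x points along about -y
S=[(225.6,281.2),(278.4,306.8),(302.8,180.4),(347.2,196.8)];D=[(241.7,311.3),(320,319.6),(282.5,185),(341.3,189.6)]
def W(q,X):
    c,s=np.cos(q[2]),np.sin(q[2]);return np.array([q[0]+c*X[0]-s*X[1],q[1]+s*X[0]+c*X[1],X[2]])
def res(q):
    r=[]
    for P,U,pu,bu in ((a,S,(246.4,270.8),(309.6,134)),(b,D,(277.5,280.8),(303.3,112))):
        for (i,j),u in zip(((-1,1),(-1,-1),(1,1),(1,-1)),U): r.append(np.subtract(proj(P,W(q,(i*q[3],j*q[4],.012))),u))
        r.append(np.subtract(proj(P,W(q,(-.17,0,.1))),pu))
        r.append(np.subtract(proj(P,W(q,(-.045+.21*np.cos(q[5]),0,.075+.21*np.sin(q[5])))),bu))
    return np.ravel(r)
q=least_squares(res,[.58,.07,-1.3,.165,.06,.9],loss='soft_l1').x
print(q);print(res(q).reshape(-1,2))
for n,X in (('pad',(-.17,0,.1)),('pivot',(-.118,0,.089)),('hinge',(-.045,0,.075)),('bar',(-.045+.21*np.cos(q[5]),0,.075+.21*np.sin(q[5]))),('bar0',(.165,0,.075)),('foot0',(.12,0,.02))): print(n,W(q,X))
np.save('q.npy',q)
```

```text
[ 0.5886  0.0682 -1.336   0.1677  0.0631  0.9033]
[[ 0.5513  0.3184]
 [ 0.8751  0.4367]
 [ 0.1613  0.658 ]
 [ 0.2868  0.4945]
 [-0.2236  0.1063]
 [ 0.6082  0.1038]
 [ 0.11    0.0939]
 [-0.4009  0.3416]
 [-0.4022 -0.151 ]
 [-0.1295  0.1057]
 [-0.4894 -1.1457]
 [-0.7425 -0.6063]]
pad [0.549  0.2335 0.1   ]
pivot [0.5611 0.183  0.089 ]
hinge [0.5781 0.112  0.075 ]
bar [ 0.6084 -0.0145  0.2399]
bar0 [ 0.627  -0.0923  0.075 ]
foot0 [ 0.6165 -0.0485  0.02  ]
```

```bash
cat >> h.py <<'E'
from scipy.spatial.transform import Rotation as Ro
q=np.load('q.npy') 
def W(X):
    c,s=np.cos(q[2]),np.sin(q[2]);return np.array([q[0]+c*X[0]-s*X[1],q[1]+s*X[0]+c*X[1],X[2]])
def rot(yaw): # tool down, tool y at world angle yaw
    y=np.array([np.cos(yaw),np.sin(yaw),0]);z=np.array([0,0,-1.]);return Ro.from_matrix(np.c_[np.cross(y,z),y,z])
def plan(pos,R,n,start=None):
    s=ctrl.sense();p,T=start or (np.array(s['eef_pos']),Ro.from_quat(s['tool_rot']))
    dr=(T.inv()*R).as_rotvec()/n;dp=(np.array(pos)-p)/n;out=[]
    for i in range(n):
        out.append(np.r_[T.inv().apply(dp)/.02,dr/.08]);T=T*Ro.from_rotvec(dr)
    for i in range(0,n,5): print(np.round(out[i:i+5],2).tolist())
    return (np.array(pos),R)
YAW=q[2]+np.pi/2
E
python3 - <<'E'
from h import *
plan(np.r_[W((-.172,0,0))[:2],.18],rot(YAW),25)
E
```

```text
[[-0.88, -0.34, 0.07, 0.0, 0.0, 0.5], [-0.89, -0.3, 0.07, 0.0, 0.0, 0.5], [-0.9, -0.27, 0.07, 0.0, 0.0, 0.5], [-0.91, -0.23, 0.07, 0.0, 0.0, 0.5], [-0.92, -0.2, 0.07, 0.0, 0.0, 0.5]]
[[-0.93, -0.16, 0.07, 0.0, 0.0, 0.5], [-0.93, -0.12, 0.07, 0.0, 0.0, 0.5], [-0.94, -0.08, 0.07, 0.0, 0.0, 0.5], [-0.94, -0.05, 0.07, 0.0, 0.0, 0.5], [-0.94, -0.01, 0.07, 0.0, 0.0, 0.5]]
[[-0.94, 0.03, 0.07, 0.0, 0.0, 0.5], [-0.94, 0.06, 0.07, 0.0, 0.0, 0.5], [-0.93, 0.1, 0.07, 0.0, 0.0, 0.5], [-0.93, 0.14, 0.07, 0.0, 0.0, 0.5], [-0.92, 0.18, 0.07, 0.0, 0.0, 0.5]]
[[-0.91, 0.21, 0.07, 0.0, 0.0, 0.5], [-0.91, 0.25, 0.07, 0.0, 0.0, 0.5], [-0.89, 0.28, 0.07, 0.0, 0.0, 0.5], [-0.88, 0.32, 0.07, 0.0, 0.0, 0.5], [-0.87, 0.35, 0.07, 0.0, 0.0, 0.5]]
[[-0.85, 0.39, 0.07, 0.0, 0.0, 0.5], [-0.84, 0.42, 0.07, 0.0, 0.0, 0.5], [-0.82, 0.46, 0.07, 0.0, 0.0, 0.5], [-0.8, 0.49, 0.07, 0.0, 0.0, 0.5], [-0.78, 0.52, 0.07, 0.0, 0.0, 0.5]]
```

Emit:
play_rows --pt "-0.88 -0.34 0.07 0 0 0.5" --pt "-0.89 -0.3 0.07 0 0 0.5" --pt "-0.9 -0.27 0.07 0 0 0.5" --pt "-0.91 -0.23 0.07 0 0 0.5" --pt "-0.92 -0.2 0.07 0 0 0.5" --jaw -1

```text
t: 1.32
eef_pos: [0.2646, 0.4798, 0.2076]
tool_rot: [0.268, 0.963, 0.0, 0.0]
ft_force: [-0.4, 0.1, -0.1]
width: 0.0607
```

Emit:
play_rows --pt "-0.93 -0.16 0.07 0 0 0.5" --pt "-0.93 -0.12 0.07 0 0 0.5" --pt "-0.94 -0.08 0.07 0 0 0.5" --pt "-0.94 -0.05 0.07 0 0 0.5" --pt "-0.94 -0.01 0.07 0 0 0.5"

```text
t: 1.73
eef_pos: [0.3359, 0.4183, 0.2006]
tool_rot: [0.363, 0.932, 0.0, 0.0]
ft_force: [-0.9, 0.4, 0.6]
width: 0.0272
```

Emit:
play_rows --pt "-0.94 0.03 0.07 0 0 0.5" --pt "-0.94 0.06 0.07 0 0 0.5" --pt "-0.93 0.1 0.07 0 0 0.5" --pt "-0.93 0.14 0.07 0 0 0.5" --pt "-0.92 0.18 0.07 0 0 0.5"

```text
t: 2.15
eef_pos: [0.407, 0.3568, 0.1936]
tool_rot: [0.455, 0.891, 0.0, 0.0]
ft_force: [1.0, 0.1, -0.6]
width: 0.0005
```

Emit:
play_rows --pt "-0.91 0.21 0.07 0 0 0.5" --pt "-0.91 0.25 0.07 0 0 0.5" --pt "-0.89 0.28 0.07 0 0 0.5" --pt "-0.88 0.32 0.07 0 0 0.5" --pt "-0.87 0.35 0.07 0 0 0.5"

```text
t: 2.57
eef_pos: [0.4777, 0.2954, 0.1866]
tool_rot: [0.541, 0.841, 0.0, 0.0]
ft_force: [-0.3, 0.5, 0.1]
width: 0.0001
```

Emit:
play_rows --pt "-0.85 0.39 0.07 0 0 0.5" --pt "-0.84 0.42 0.07 0 0 0.5" --pt "-0.82 0.46 0.07 0 0 0.5" --pt "-0.8 0.49 0.07 0 0 0.5" --pt "-0.78 0.52 0.07 0 0 0.5"

```text
t: 2.98
eef_pos: [0.5487, 0.2339, 0.1796]
tool_rot: [0.622, 0.783, 0.0, 0.0]
ft_force: [-0.0, 0.5, 0.5]
width: 0.0004
```

Run:
```python
from h import *
plan(np.r_[W((-.172,0,0))[:2],.13],rot(YAW),5)
s=ctrl.sense();print(s['t'],s['eef_pos'],s['ft_force'],s['width'])
w=ctrl.grab_frame('wrist');b=ctrl.grab_frame('side')
print('pad pred wrist',proj(w,W((-.17,0,.1))),[ (r['confidence'],r['xy']) for r in ctrl.masks_of(w,'pawl_pad')])
o=np.hstack([cv2.resize(w['img'],(400,250)),cv2.resize(b['img'][90:340,200:400],(400,500))[:250]*0])
o=np.vstack([cv2.resize(w['img'],(640,400))[:,:],])
B=cv2.resize(b['img'][130:330,180:420],(480,400));o=np.hstack([cv2.resize(w['img'],(320,200)).repeat(2,0)[:400:2],]) if 0 else np.hstack([np.vstack([cv2.resize(w['img'],(320,200)),np.zeros((200,320,3),np.uint8)]),B])
cv2.imwrite('pics/z2.png',np.clip(o[:,:,::-1]*1.6,0,255))
```

```text
[[0.02, 0.0, 0.5, 0.0, 0.0, -0.02], [0.02, 0.0, 0.5, 0.0, 0.0, -0.02], [0.02, 0.0, 0.5, 0.0, 0.0, -0.02], [0.02, 0.0, 0.5, 0.0, 0.0, -0.02], [0.02, 0.0, 0.5, 0.0, 0.0, -0.02]]
2.9833 [0.54866997 0.23394116 0.17956262] [-0.04027793  0.45100811  0.51148603] 0.0003927795183231909
pad pred wrist [np.float64(315.2899632776185), np.float64(204.27480883816514)] [(0.88, [314.8, 204.4])][ WARN:0@4.793] global loadsave.cpp:1063 imwrite_ Unsupported depth image for selected encoder is fallbacked to CV_8U.
```

View pics/z2.png

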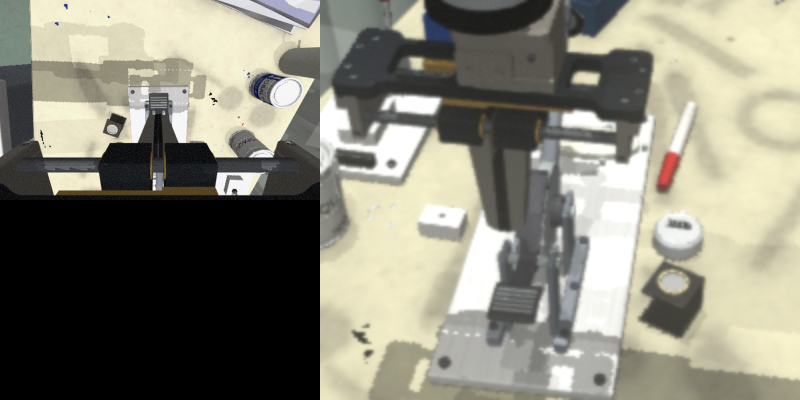

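The wrist view puts the pad at (315,204), within 1 px of the prediction. The shut fingers hang above the pad. I'll descend.

Emit:
play_rows --pt "0.1 0 0.6 0 0 0" --pt "0.1 0 0.6 0 0 0" --pt "0.1 0 0.6 0 0 0" --pt "0.1 0 0.6 0 0 0" --pt "0 0 0.6 0 0 0"

```text
t: 3.55
eef_pos: [0.545, 0.2432, 0.1176]
tool_rot: [0.621, 0.784, -0.001, -0.001]
ft_force: [0.1, -0.0, 0.3]
width: 0.0005
```

Emit:
play_rows --pt "0 0 0.2 0 0 0" --pt "0 0 0.2 0 0 0" --pt "0 0 0.2 0 0 0" --pt "0 0 0.2 0 0 0" --pt "0 0 0.2 0 0 0"

```text
t: 3.97
eef_pos: [0.5467, 0.2425, 0.0998]
tool_rot: [0.622, 0.783, 0.0, 0.0]
ft_force: [-1.1, 1.6, 2.4]
width: 0.0004
```

Emit:
play_rows --pt "0 0 0.15 0 0 0" --pt "0 0 0.15 0 0 0" --pt "0 0 0.15 0 0 0" --pt "0 0 0.15 0 0 0" --pt "0 0 0.0 0 0 0"

```text
t: 4.38
eef_pos: [0.5461, 0.2424, 0.0871]
tool_rot: [0.622, 0.783, -0.0, 0.0]
ft_force: [0.2, 1.6, 1.3]
width: 0.0005
```

Emit:
play_rows --pt "0 0 0.05 0 0 0" --pt "0 0 0.05 0 0 0" --pt "0 0 0.05 0 0 0" --pt "0 0 0.0 0 0 0"

```text
t: 4.72
eef_pos: [0.5462, 0.2423, 0.0844]
tool_rot: [0.622, 0.783, -0.0, 0.0]
ft_force: [-0.2, 0.2, 1.0]
width: -0.0003
```

Emit:
play_rows --pt "0 0 0.06 0 0 0" --pt "0 0 0.06 0 0 0" --pt "0 0 0.06 0 0 0" --pt "0 0 0 0 0 0"

```text
t: 5.05
eef_pos: [0.5464, 0.2422, 0.0814]
tool_rot: [0.622, 0.783, -0.0, 0.0]
ft_force: [-1.9, -0.8, 3.4]
width: 0.0003
```

Emit:
play_rows --pt "0 0 0.05 0 0 0" --pt "0 0 0.05 0 0 0" --pt "0 0 0 0 0 0"

```text
t: 5.3
eef_pos: [0.5466, 0.2422, 0.0808]
tool_rot: [0.622, 0.783, -0.0, 0.0]
ft_force: [-4.2, -2.2, 11.7]
width: 0.0006
```

The force rose from about 2 N to 12 N at z ≈ 0.081, so the pawl is on its stop. I'll lift off and check.

Emit:
play_rows --pt "0 0 -0.2 0 0 0" --pt "0 0 -0.5 0 0 0" --pt "0 0 -1 0 0 0" --pt "0 0 -1 0 0 0" --pt "0 0 -1 0 0 0"

```text
t: 5.72
eef_pos: [0.5458, 0.2423, 0.1536]
tool_rot: [0.622, 0.783, -0.0, -0.0]
ft_force: [1.0, -0.2, 0.3]
width: 0.0003
```

Emit:
play_rows --pt "0 0 -1 0 0 0" --pt "0 0 -1 0 0 0" --pt "0 0 -1 0 0 0" --pt "0 0 -1 0 0 0" --pt "0 0 -1 0 0 0"

```text
t: 6.13
eef_pos: [0.5459, 0.2423, 0.254]
tool_rot: [0.622, 0.783, -0.0, -0.0]
ft_force: [-0.0, 0.3, -0.2]
width: 0.0003
```

Emit:
play_rows --pt "0 0 -1 0 0 0" --pt "0 0 -1 0 0 0" --pt "0 0 0 0 0 0"

```text
t: 6.38
eef_pos: [0.5481, 0.2428, 0.298]
tool_rot: [0.622, 0.783, 0.003, 0.003]
ft_force: [-0.3, -0.5, -0.1]
width: 0.0008
```

Run:
```python
from h import *
s=ctrl.sense();print(s['t'],s['eef_pos'],s['ft_force'])
w=ctrl.grab_frame('wrist');b=ctrl.grab_frame('side');a=ctrl.grab_frame('scene')
def pad(t): # top-face centre rotated about pivot
    d=np.array([-.052,.011]);c,s=np.cos(t),np.sin(t);return W((-.118+c*d[0]-s*d[1],0,.089+s*d[0]+c*d[1]))
print(pad(.35))
for n,p in (('w',w),('b',b),('a',a)):
    print(n,np.round([proj(p,pad(0)),proj(p,pad(.35))],1).tolist(),[(r['confidence'],r['xy']) for r in ctrl.masks_of(p,'pawl_pad')][:2])
u=np.array(proj(w,pad(.2))).astype(int);v=np.array(proj(b,pad(.2))).astype(int)
c=[cv2.resize(cv2.getRectSubPix(p['img'],(80,100),tuple(map(float,x))),(400,500),interpolation=2) for p,x in ((w,u),(b,v))]
cv2.imwrite('pics/z3.png',np.clip(np.hstack(c)[:,:,::-1]*1.6,0,255).astype(np.uint8))
print('bar');[print(proj(p,W((-.045+.21*np.cos(q[5]),0,.075+.21*np.sin(q[5]))))) for p in (w,b,a)]
print('to above bar')
plan(np.r_[W((.09,0,0))[:2],.30],rot(YAW),15)
```

```text
6.3833 [0.54805326 0.24284002 0.29804734] [-0.34324855 -0.48057048 -0.12302341]
[0.54889291 0.23413084 0.08150241]
w [[313.2, 181.5], [313.2, 177.7]] []
b [[277.0, 279.7], [277.6, 288.2]] [(0.88, [285.0, 272.0]), (0.4, [359.9, 203.1])]
a [[246.2, 270.9], [247.2, 276.6]] [(0.67, [254.7, 264.0])]
bar
[np.float64(314.9163929183711), np.float64(432.2137884328018)]
[np.float64(302.5574809427113), np.float64(111.39374786398292)]
[np.float64(310.20823230012337), np.float64(134.10380062988838)]
to above bar
[[-0.9, 0.01, -0.03, -0.0, 0.0, -0.0], [-0.9, 0.01, -0.03, -0.0, 0.0, -0.0], [-0.9, 0.01, -0.03, -0.0, 0.0, -0.0], [-0.9, 0.01, -0.03, -0.0, 0.0, -0.0], [-0.9, 0.01, -0.03, -0.0, 0.0, -0.0]]
[[-0.9, 0.01, -0.03, -0.0, 0.0, -0.0], [-0.9, 0.01, -0.03, -0.0, 0.0, -0.0], [-0.9, 0.01, -0.03, -0.0, 0.0, -0.0], [-0.9, 0.01, -0.03, -0.0, 0.0, -0.0], [-0.9, 0.01, -0.03, -0.0, 0.0, -0.0]]
[[-0.9, 0.01, -0.03, -0.0, 0.0, -0.0], [-0.9, 0.01, -0.03, -0.0, 0.0, -0.0], [-0.9, 0.01, -0.03, -0.0, 0.0, -0.0], [-0.9, 0.01, -0.03, -0.0, 0.0, -0.0], [-0.9, 0.01, -0.03, -0.0, 0.0, -0.0]]
```

View pics/z3.png

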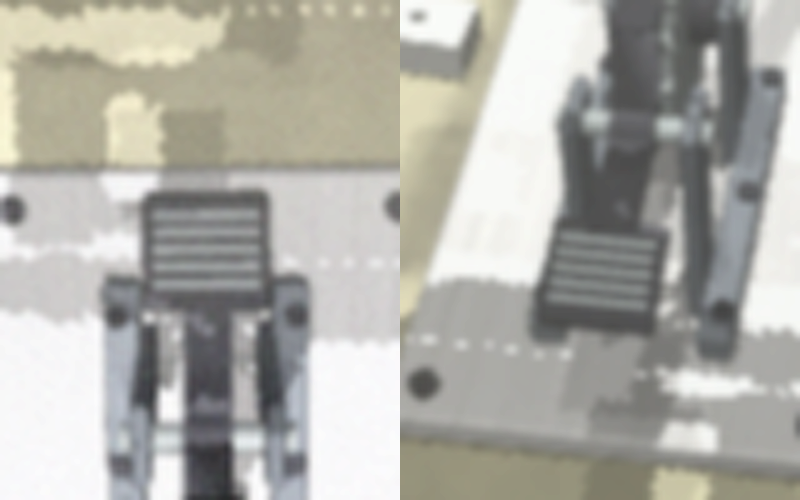

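In the side crop the ribs are centred at about (278.5,288). Fully pressed would be (277.6,288.2) and engaged (277,280), so the pawl is at its stop. Next I'll go above the bar.

Emit:
play_rows --pt "-1 0 0 0 0 0" --pt "-1 0 0 0 0 0" --pt "-1 0 0 0 0 0" --pt "-1 0 0 0 0 0" --pt "-1 0 0 0 0 0"

```text
t: 7.1
eef_pos: [0.5685, 0.1441, 0.2916]
tool_rot: [0.622, 0.783, -0.001, -0.001]
ft_force: [1.6, 0.6, -0.1]
width: 0.0004
```

Emit:
play_rows --pt "-1 0 0 0 0 0" --pt "-1 0 0 0 0 0" --pt "-1 0 0 0 0 0" --pt "-1 0 0 0 0 0" --pt "-1 0 0 0 0 0"

```text
t: 7.52
eef_pos: [0.5912, 0.0467, 0.2916]
tool_rot: [0.622, 0.783, -0.001, -0.001]
ft_force: [-0.2, -0.2, -0.3]
width: 0.0003
```

Emit:
play_rows --pt "-1 0 0 0 0 0" --pt "-1 0 0 0 0 0" --pt "-1 0 0 0 0 0" --pt "0 0 0 0 0 0"

```text
t: 7.85
eef_pos: [0.6051, -0.014, 0.2913]
tool_rot: [0.623, 0.782, -0.001, -0.001]
ft_force: [-1.5, -0.3, -0.4]
width: -0.0
```

Run:
```python
from h import *
s=ctrl.sense();p=s['eef_pos'];print(s['t'],p,s['ft_force'],s['tool_rot'])
c,sn=np.cos(q[2]),np.sin(q[2]);d=p[:2]-q[:2];print('jig xy',c*d[0]+sn*d[1],-sn*d[0]+c*d[1])
w=ctrl.grab_frame('wrist')
print('bar',proj(w,W((-.045+.21*np.cos(q[5]),0,.075+.21*np.sin(q[5])))),[(r['confidence'],r['xy']) for r in ctrl.masks_of(w,'crossbar')][:2])
x,z=.0849,.2399
th0=.9033
for th in np.arange(.85,-.06,-.05):
    x2,z2=-.045+.21*np.cos(th),.075+.21*np.sin(th)
    print(round(th,2),np.round([-(x2-x)/.02,(z-z2)/.02,z2+.01],2));x,z=x2,z2
```

```text
7.85 [ 0.60512866 -0.01398092  0.29132005] [-1.50818022 -0.3461046  -0.4155179 ] [ 6.23042846e-01  7.82186754e-01 -1.05924529e-03 -6.09538200e-04]
jig xy 0.08376768788165535 -0.0030306720574855943
bar [np.float64(318.7326025216773), np.float64(216.09637422348337)] [(0.55, [317.2, 206.1])]
0.85 [-0.43  0.36  0.24]
0.8 [-0.39  0.36  0.24]
0.75 [-0.37  0.38  0.23]
0.7 [-0.35  0.39  0.22]
0.65 [-0.33  0.41  0.21]
0.6 [-0.31  0.43  0.2 ]
0.55 [-0.29  0.44  0.19]
0.5 [-0.26  0.45  0.19]
0.45 [-0.24  0.47  0.18]
0.4 [-0.22  0.48  0.17]
0.35 [-0.19  0.49  0.16]
0.3 [-0.17  0.5   0.15]
0.25 [-0.14  0.51  0.14]
0.2 [-0.12  0.51  0.13]
0.15 [-0.09  0.52  0.12]
0.1 [-0.07  0.52  0.11]
0.05 [-0.04  0.52  0.1 ]
-0.0 [-0.01  0.52  0.08]
-0.05 [0.01 0.52 0.07]
```

Emit:
play_rows --pt "0 0.1 0.5 0 0 0" --pt "0 0 0.5 0 0 0" --pt "0 0 0.5 0 0 0" --pt "0 0 0.3 0 0 0" --pt "0 0 0.1 0 0 0"

```text
t: 8.37
eef_pos: [0.606, -0.0096, 0.2525]
tool_rot: [0.621, 0.783, -0.001, -0.002]
ft_force: [-0.8, -0.4, -0.5]
width: 0.0008
```

Emit:
play_rows --pt "0 0 0.1 0 0 0" --pt "-0.1 0 0.1 0 0 0" --pt "-0.1 0 0.1 0 0 0" --pt "-0.1 0 0.1 0 0 0" --pt "-0.1 0 0.1 0 0 0"

```text
t: 8.78
eef_pos: [0.6094, -0.0185, 0.2459]
tool_rot: [0.622, 0.783, 0.0, 0.001]
ft_force: [-0.0, 0.3, 4.0]
width: 0.0005
```

Emit:
play_rows --pt "-0.2 0 0.18 0 0 0" --pt "-0.2 0 0.18 0 0 0" --pt "-0.2 0 0.18 0 0 0" --pt "-0.2 0 0.18 0 0 0" --pt "-0.2 0 0.19 0 0 0"

```text
t: 9.2
eef_pos: [0.6142, -0.0387, 0.2272]
tool_rot: [0.622, 0.783, 0.0, 0.001]
ft_force: [-0.2, -1.7, 4.1]
width: 0.0006
```

Emit:
play_rows --pt "-0.36 0 0.39 0 0 0" --pt "-0.34 0 0.4 0 0 0" --pt "-0.33 0 0.41 0 0 0" --pt "-0.31 0 0.43 0 0 0" --pt "-0.29 0 0.44 0 0 0"

```text
t: 9.62
eef_pos: [0.6217, -0.0703, 0.185]
tool_rot: [0.622, 0.783, 0.0, 0.001]
ft_force: [2.7, -1.6, 3.8]
width: 0.0009
```

```bash
cat > st.py <<'E'
from h import *
s=ctrl.sense();p=s['eef_pos'];c,sn=np.cos(q[2]),np.sin(q[2]);d=p[:2]-q[:2];th=np.arcsin((p[2]-.085)/.21)
print(s['t'],p,s['ft_force'],'jig xy',c*d[0]+sn*d[1],-sn*d[0]+c*d[1],'th',th,'bar x',-.045+.21*np.cos(th))
E
python3 st.py
```

```text
9.6167 [ 0.62172857 -0.07029983  0.18499927] [ 2.6594494  -1.57642852  3.84135281] jig xy 0.142403211976545 1.1114346056259605e-05 th 0.4963134204997426 bar x 0.1396622472873318
```

The bar passed the ratchet zone at 4 N and the arm is now at about 0.50 rad. I'll keep following it.

Emit:
play_rows --pt "-0.2 0 0.47 0 0 0" --pt "-0.2 0 0.48 0 0 0" --pt "-0.17 0 0.49 0 0 0" --pt "-0.15 0 0.5 0 0 0" --pt "-0.12 0 0.5 0 0 0"

```text
t: 10.03
eef_pos: [0.6243, -0.0858, 0.1351]
tool_rot: [0.622, 0.783, -0.0, -0.001]
ft_force: [1.3, -2.6, 2.4]
width: 0.0006
```

Emit:
play_rows --pt "-0.1 0 0.5 0 0 0" --pt "-0.08 0 0.5 0 0 0" --pt "-0.06 0 0.4 0 0 0" --pt "-0.03 0 0.3 0 0 0" --pt "0 0 0.1 0 0 0"

```text
t: 10.45
eef_pos: [0.6251, -0.0905, 0.0989]
tool_rot: [0.622, 0.783, -0.0, -0.001]
ft_force: [-0.5, -0.6, 2.4]
width: 0.0005
```

```bash
python3 st.py
```

```text
10.45 [ 0.62505008 -0.09054868  0.0988746 ] [-0.4891232  -0.60807717  2.37679623] jig xy 0.16286918953460924 -0.0014694287728739333 th 0.06611767075959511 bar x 0.16454115482119047
```

Now slowly down to the level position at z ≈ 0.085.

Emit:
play_rows --pt "0 0 0.15 0 0 0" --pt "0 0 0.15 0 0 0" --pt "0 0 0.1 0 0 0" --pt "0 0 0.1 0 0 0" --pt "0 0 0 0 0 0"

```text
t: 10.87
eef_pos: [0.6258, -0.0907, 0.0902]
tool_rot: [0.622, 0.783, 0.0, -0.0]
ft_force: [-0.1, -0.3, 0.5]
width: 0.0005
```

Emit:
play_rows --pt "0 0 0.05 0 0 0" --pt "0 0 0.05 0 0 0" --pt "0 0 0.05 0 0 0" --pt "0 0 0 0 0 0"

```text
t: 11.2
eef_pos: [0.626, -0.0908, 0.0875]
tool_rot: [0.622, 0.783, 0.0, -0.0]
ft_force: [-0.6, -0.3, 1.3]
width: 0.0006
```

Emit:
play_rows --pt "0 0 0.05 0 0 0" --pt "0 0 0.05 0 0 0" --pt "0 0 0.05 0 0 0" --pt "0 0 0 0 0 0"

```text
t: 11.53
eef_pos: [0.6261, -0.091, 0.0855]
tool_rot: [0.622, 0.783, 0.0, 0.0]
ft_force: [-2.8, 1.5, 6.3]
width: 0.0002
```

Emit:
play_rows --pt "0 0 0.05 0 0 0" --pt "0 0 0.05 0 0 0" --pt "0 0 0 0 0 0"

```text
t: 11.78
eef_pos: [0.6262, -0.091, 0.0853]
tool_rot: [0.622, 0.783, -0.0, 0.0]
ft_force: [-8.0, 2.2, 17.0]
width: 0.0007
```

At z ≈ 0.085 the force climbed to 17 N, so the foot is seated. I'll back off and check.

Emit:
play_rows --pt "0 0 -0.1 0 0 0" --pt "0 0 -0.3 0 0 0" --pt "0 0 -0.8 0 0 0" --pt "0 0 -1 0 0 0" --pt "0 0 -1 0 0 0"

```text
t: 12.2
eef_pos: [0.6254, -0.0906, 0.1464]
tool_rot: [0.622, 0.783, -0.0, -0.001]
ft_force: [-0.8, 0.9, 0.5]
width: 0.0002
```

Emit:
play_rows --pt "-1 0 -1 0 0 0" --pt "-1 0 -1 0 0 0" --pt "-1 0 -1 0 0 0" --pt "-1 0 -1 0 0 0" --pt "-1 0 -1 0 0 0"

```text
t: 12.62
eef_pos: [0.6487, -0.189, 0.2473]
tool_rot: [0.622, 0.783, 0.0, -0.0]
ft_force: [1.0, 0.1, -0.7]
width: 0.0007
```

Emit:
play_rows --pt "-1 0 -0.5 0 0 0" --pt "-1 0 -0.5 0 0 0" --pt "-1 0 -0.5 0 0 0" --pt "0 0 0 0 0 0" --pt "0 0 0 0 0 0"

```text
t: 13.03
eef_pos: [0.6624, -0.2475, 0.2765]
tool_rot: [0.622, 0.783, 0.0, 0.0]
ft_force: [-0.1, 0.3, -0.5]
width: 0.0006
```

```bash
python3 st.py
python3 - <<'E'
from h import *
b=ctrl.grab_frame('side');a=ctrl.grab_frame('scene')
def pad(t):
    d=np.array([-.052,.011]);c,s=np.cos(t),np.sin(t);return W((-.118+c*d[0]-s*d[1],0,.089+s*d[0]+c*d[1]))
for p in (b,a):
    print('pad0/.35',np.round([proj(p,pad(0)),proj(p,pad(.35))],1).tolist())
    for th in (0,.05,.1): print(' bar',th,np.round(proj(p,W((-.045+.21*np.cos(th),0,.075+.21*np.sin(th)))),1))
    for k in ('crossbar','part_centre'): print(k,[(r['confidence'],r['xy']) for r in ctrl.masks_of(p,k)][:2])
c=[cv2.resize(b['img'][170:330,225:385],(400,400),interpolation=2),cv2.resize(a['img'][170:330,205:365],(400,400),interpolation=2)]
cv2.imwrite('pics/z4.png',np.clip(np.hstack(c)[:,:,::-1]*1.6,0,255).astype(np.uint8))
E
```

```text
13.0333 [ 0.66239499 -0.24746643  0.27647779] [-0.13750774  0.30414801 -0.47877824] jig xy 0.3241694952303526 -0.0016562472672902034 th 1.1476439654775372 bar x 0.04123372978774284
pad0/.35 [[277.0, 279.7], [277.6, 288.2]]
 bar 0 [310.9 163.6]
 bar 0.05 [310.8 159.5]
 bar 0.1 [310.6 155.4]
crossbar [(0.76, [303.4, 196.8]), (0.32, [274.6, 218.7])]
part_centre [(0.71, [314.1, 201.6])]
pad0/.35 [[246.2, 270.9], [247.2, 276.6]]
 bar 0 [325.1 171.4]
 bar 0.05 [325.2 168.3]
 bar 0.1 [325.2 165.2]
crossbar [(0.67, [293.9, 211.4])]
part_centre [(0.73, [322.1, 203.1])]
```

View pics/z4.png

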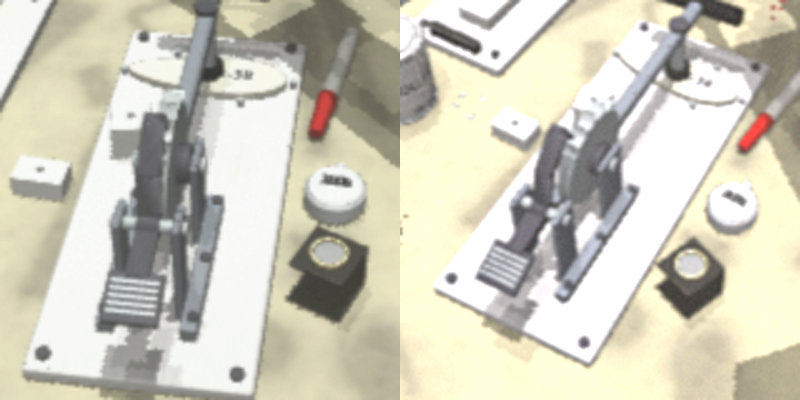

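The foot sits on the part and the pad is still pressed, at side (278,289). Nothing around the jig has moved. I'll check the bar height numerically.

Run:
```python
from h import *
b=ctrl.grab_frame('side');a=ctrl.grab_frame('scene')
A=[]
for p,n in ((b,(311,162)),(a,(325,170))):
    im=p['img'][n[1]-16:n[1]+17,n[0]-32:n[0]+33]
    A.append(cv2.resize(im,(390,198),interpolation=0))
cv2.imwrite('pics/z5.png',np.clip(np.hstack(A)[:,:,::-1]*1.8,0,255).astype(np.uint8))
```

```text
(no output)
```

View pics/z5.png

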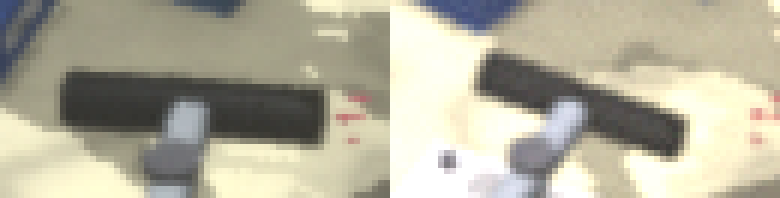

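The bar centre is at side (311.0,163.8) and scene (325.2,171.7). Level would be (310.9,163.6) and (325.1,171.4), so the arm is at about 0 rad. I'm handing the job in.

```bash
python3 -c "
from bench import ctrl
print(ctrl.sign_off())"
```

```text
the job is handed in; nothing more can be done
None
```

The hold-down arm is down with its rubber foot on the printed part. The pawl is pressed to its stop and clear of the teeth. I handed the job in at about 13 s of the 53 s allowed.

1. **Pawl:** I pressed the thumb pad with the shut fingertips until the force rose from about 2 N to 12 N at its stop, then lifted off. The camera view after lifting off, and again at the end, showed the pad within about 1 px of its fully pressed position.
2. **Arm:** I pushed the crossbar down along its arc with about 4 N. There was no catch at the ratchet. The foot seated when the force climbed to 17 N with the fingertips at z = 0.085 m, and then I moved the gripper clear.

**Last checks:** Both cameras put the crossbar within about 0.3 px of its level position, so the arm angle is about 0. The printed part and the loose things around the jig looked unmoved, and the wrist force was about 0. I judged the loose things by eye and did not measure them.

The networks' crossbar and pawl pad positions were off in the fixed cameras, so I relied on points I read from the pictures and the fitted jig position. The wrist camera found the pad within 1 px of that fit.

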